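# Aim the bench air dryer at the cast and open its air valve

## Robot

A 7-joint arm with a two-finger parallel gripper is mounted at the origin on a cart in front of the work surface, level with it; the furniture and walls round the work are solid. World frame = base frame: x ahead of the robot, y to its left, z up, the work surface at z = 0. Lengths are in m, angles in rad, forces in N, time in s.
With the tool pointing down it reaches from about 0.35 to 0.9 m from the base axis. Payload 8.1 kg.
Tool frame: the origin (TCP) lies between the finger pads; the fingertips stand ahead of it and the grasp point (between the pads) is the TCP (arm.nose_length is the z of the fingertips in the tool frame, in m); z points along the fingers, y is the line along which they close (so a half turn about z gives the same grasp; the last joint's range is limited). The gripper opens to 92 mm and grips with 3 to 60 N. Pads are 19 mm wide; open, the fingers measure 130 mm over their backs; the gripper's body (75 mm by 190 mm) begins 47 mm behind the grasp point.
Start: joints at [1.161, 0.434, 0.025, 1.573, -0.012, 1.134, -0.075], TCP at [0.189, -0.596, 0.221] pointing down, gripper open.
Joint ranges: [-2.62, 2.62], [-0.44, 2.09], [-1.27, 1.32], [0.08, 2.57], [-1.32, 4.46], [0.12, 2], [-2.74, 2.74]. Speed limits (rad/s): [2.22, 2.22, 3.01, 3.01, 3.14, 3.14, 3.14].

## Interface

Orientations are given as a rotation vector (axis times angle).
In Python, from cell import sensors, optics, arm gives the robot as it stands.
- The arm moves only by the tool arm_command, never from a script. Its argument "deltas" is one flat list of numbers, 7 for each row, row after row: the turn, a rotation vector about the world's x, y, z as a fraction of full scale, then the shift along the world's x, y, z as a fraction of full scale, then the finger opening in mm, from 0 to 91.8. In form: [wx, wy, wz, dx, dy, dz, fingers, wx, wy, wz, dx, dy, dz, fingers, ...]. A call has 1 to 20 rows; each row is the pose to reach, as a shift and turn from the pose commanded when the call began; what a row does not reach only later rows make up. Full scale, the value 1, is 1 m for a shift and 90 degrees for a turn. A row lasts 1/10 s, in which the tool goes at most 50 mm and 8.59 degrees, less where a joint would pass 70% of its speed; a pose out of reach is approached as far as the arm can. A call with a number of a shift or a turn outside -1 to 1 is refused whole. A call with a gripper value outside its range is refused whole. The fingers move at their own pace and stop on an object; "force" is the grip in N (left out, the last holds). Time passes only in rows, so rows that repeat a pose let the fingers close. It gives the time, the measured TCP pose, the force, the opening and the grip force at its end, in the units of the state.
- sensors.observe(): the state, without advancing time (a new reading comes with each control period).
- optics.get_image(name): name is "scene" or "top" or "wrist"; returns the picture (420x560x3 uint8, blue, green, red); there is no depth.
- optics.calibration(name): a dict with "camera_matrix" (3x3 intrinsics, pixels), "D" ([k1, k2, p1, p2, k3] as OpenCV has them; the pictures are not rectified), "rvec" (rotation vector, rad) and "tvec" (3), from world to camera coordinates, as OpenCV has them. Camera axes: x right, y down, z forward; pixel columns grow to the right and rows downward; lengths in m; the calibration is good to about 2 mm. A picture is of the moment at which its call begins: read the wrist's pose just before it. calibration takes no time and is no camera call; for the wrist camera it gives the pose at the moment of the call.
- arm.sign_off(): hands the job in; it is judged then, once.
The state is a dict: "clock": time; "joints": joint angles; "dq": joint speeds; "joint_efforts": joint torques, N m; "position": TCP position; "ee_rot": TCP orientation; "force": force on the tool from outside, world axes, zero at the start; "ft_torque": the same for the moment, N m; "width": opening from 0.0 (shut) to 1.0 (fully open); "gripper_force": force on a finger pad.
Only numpy, scipy, OpenCV 4.12 (cv2) and the standard library are available. Lean on these libraries where they do the work, as an engineer would, in place of code of your own. Each camera call takes 0.05 s, during which the arm holds its last target. There are 200 camera calls.

## Task

Aim the bench air dryer at the plaster cast and then turn its air on: push the nozzle arm round until the nozzle points at the middle of the cast, and only then push the valve lever round until it lies in line with the pipe, fully open. Use light pushes with a finger, without clamping or forcing the arm or the lever. Leave the cast, the jar and the beaker where they stand.

Things in the scene. Friction and masses are not known exactly. Their poses are not given: they have to be found in the camera images.
- dryer: Bench air dryer, fixed: grey base plate 95 x 340 x 12 mm with a nozzle column (head radius 19, top 129 mm high) and a valve post (head radius 15, top 121 mm), joined by a level pipe 68 mm up. Origin: on the worktop under the column's axis; x away from the robot, y along the pipe from column to valve, z up. Valve axis vertical at x = 0, y = +240 mm; plate y = -50 to +290 mm.
- nozzle_arm (a joint): Nozzle arm about the column axis (rad). 0: points along the dryer's +x, away from the robot; grows clockwise from above, towards -y. Range +-1.6. Level round tube 14 mm thick, axis 110 mm above the worktop, straight from 19 to 105 mm from the column axis, then bent down to the nozzle; free beneath down to the base plate. Light friction (0.12 N m); stays where left.
- nozzle_tip (a point): Mouth of the nozzle, 130 mm from the column's axis and 86 mm above the worktop. Its x axis points outward from the column: the nozzle blows along +x (and downward); y is across, z up.
- valve_lever (a joint): Valve lever about the valve axis (rad). 0: shut, points along the dryer's +x, square to the pipe; grows counter-clockwise from above; 1.57: open, points along +y (away from the column) in line with the pipe; stop at 1.60. Flat bar 14 mm wide, 12 thick, mid-height 108 mm above the worktop, out to 90 mm from the axis, free beneath. Light friction (0.12 N m); stays where left.
- lever_end (a point): Outer end of the valve lever, 90 mm from the valve's axis, 108 mm above the worktop. Overhead: a wall shelf 470 mm above the worktop, its front edge at world x = 0.615 m; keep the wrist clear of it.
- cast: Dental plaster cast with a brown and yellow wax build-up on a white base, 57 x 67 x 40 mm, loose on the worktop beyond the dryer, as seen from the robot, 165 to 220 mm from the column's axis. Origin: centre of its underside.
- jar: Brown jar with a white ribbed screw lid, 52 mm across, 48 mm tall, loose on the worktop beside the cast. Origin: centre of its underside.
- beaker: Clear conical measuring beaker, 65 mm across, 88 mm tall, loose on the worktop beside the cast. Origin: centre of its underside.
Things that resemble listed ones, but are neither listed nor needed, are in the scene too. Leave any blue or pink look-alike of the jar alone. What is shaped like the beaker but red is not meant.

How it is judged:
By the outcome, as a careful person would: the job done as asked, in the order asked, and still so for the second after the job is handed in, with the robot touching nothing.
It also fails if it takes over 51 s, if anything falls off the work surface, if the arm or the gripper's body presses on something with over 40 N, if the wrist force passes 120 N, or if a joint passes its speed limit or range.

## Working session

There is one attempt and no reset: what is moved stays moved. The work goes in short steps, Python scripts to look and compute and a tool call to move; the robot and the scene stay as the last step left them, time stands still between calls to the robot, and variables do not carry over. Pictures are saved under pics/ and viewed, at most 10 in all, crops included, and the job is handed in when it is done.

Besides the shell and the picture viewer there is one more tool, called after "Call:" as name(argument=value, ...) on one line, values as JSON. arm_command: Moves the arm, as the interface text tells. Its arguments: {"type":"object","properties":{"deltas":{"type":"array","items":{"type":"number"}},"force":{"type":"number"}},"required":["deltas"]}

```bash
mkdir -p pics; ls
python3 - <<'E'
from cell import sensors, optics, arm
import cv2
s=sensors.observe();print(s['clock'],s['position'],s['ee_rot'],arm.nose_length)
for n in('scene','top'):
    cv2.imwrite(f'pics/{n}0.png',optics.get_image(n))
E
```

```text
pics
0.0 [ 0.18848875 -0.59533385  0.21982577] [-3.10316139e+00 -4.79589316e-01  6.79011824e-04] 0.019
```

View pics/top0.png

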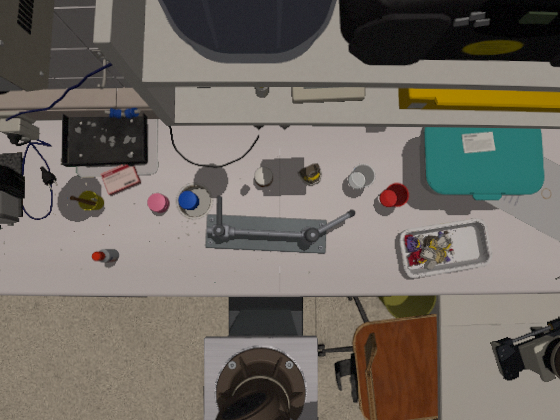

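View pics/scene0.png

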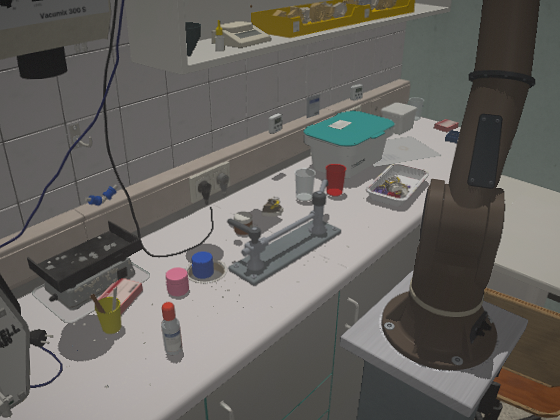

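The top view shows the column at about (312,235) with its nozzle towards (350,213), and the valve at (219,232) with its lever pointing up, which is shut. The cast candidate is the brown/yellow object at (313,173), the jar candidate the white lid at (263,177), and the clear beaker is at (357,180). The blue (188,201), pink (158,203) and red (390,198) items are look-alikes. I'll confirm this in an enlarged crop.

```bash
cat > h.py <<'E'
import numpy as np,cv2
from cell import optics
def ray(n,uv,z):
    c=optics.calibration(n);K=np.array(c['camera_matrix']);D=np.array(c['D'])
    R=cv2.Rodrigues(np.array(c['rvec'],float))[0];t=np.array(c['tvec'],float).ravel()
    p=cv2.undistortPoints(np.array([[uv]],float),K,D)[0,0]
    o=-R.T@t;d=R.T@np.array([p[0],p[1],1]);return o+d*(z-o[2])/d[2]
E
python3 - <<'E'
from h import *
i=cv2.imread('pics/top0.png')[150:260,195:375]
cv2.imwrite('pics/crop.png',cv2.resize(i,None,fx=4.4,fy=4.4,interpolation=cv2.INTER_CUBIC))
for nm,uv,z in[('col',(312,235),.129),('valve',(219,232),.121),('noz',(352,212),.09),('lev',(220,198),.108),('cast',(313,173),.03),('jar',(263,177),.048),('beak',(357,180),.08),('pl',(206,248),.012),('pr',(326,253),.012)]:
    print(nm,ray('top',uv,z).round(3))
E
```

```text
col [ 0.433 -0.134  0.129]
valve [0.441 0.102 0.121]
noz [ 0.495 -0.245  0.09 ]
lev [0.53  0.102 0.108]
cast [ 0.61  -0.148  0.03 ]
jar [ 0.595 -0.008  0.048]
beak [ 0.583 -0.262  0.08 ]
pl [0.4   0.152 0.012]
pr [ 0.386 -0.185  0.012]
```

View pics/crop.png

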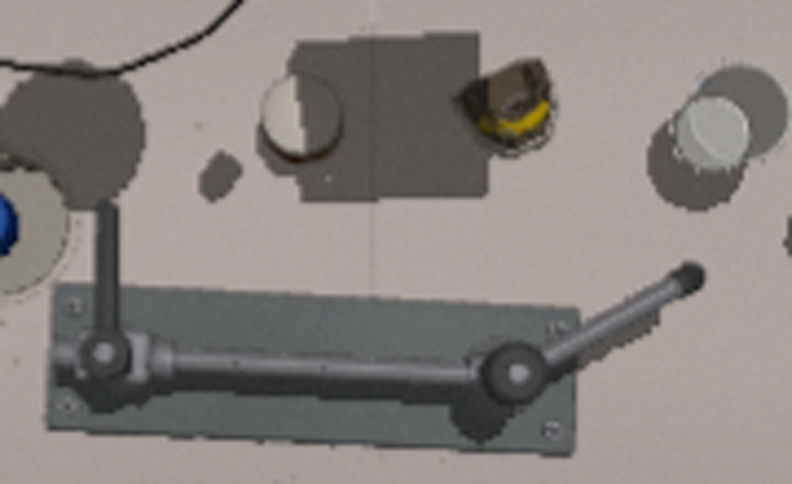

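The crop confirms it: the cast is the brown/yellow wax on a white base at full-image (311,174). The jar is the white lid on brown at (263,177), and the clear beaker is at (357,180). The nozzle sits about 61° to the right of straight ahead. First I'll close the fingers and go to the nozzle's clockwise side, staying high.

Call:
arm_command(deltas=[0,0,0,0.05,0.07,0,0,0,0,0,0.075,0.11,0,0,0,0,0,0.1,0.145,0,0,0,0,0,0.125,0.18,0,0,0,0,0,0.15,0.22,0,0,0,0,0,0.175,0.255,0,0,0,0,0,0.2,0.29,0,0,0,0,0,0.22,0.32,0,0,0,0,0,0.231,0.336,0,0,0,0,0,0.231,0.336,0,0,0,0,0,0.231,0.336,0,0,0,0,0,0.231,0.336,0,0], force=5)

```text
clock: 1.3
position: [0.4188, -0.261, 0.2204]
ee_rot: [3.105, 0.477, -0.001]
force: [-0.2, -0.2, -0.4]
width: 0.021
gripper_force: 0.0
```

Run:
```python
from h import *
from cell import sensors
cv2.imwrite('pics/w1.png',optics.get_image('wrist'))
s=sensors.observe();print(s['clock'],s['position'],s['ee_rot'],s['force'],s['width'])
for nm,uv,z in[('castlo',(313,182),.0),('castc',(311,174),.02),('castc',(311,174),.035),('col',(312.3,234.5),.129),('valve',(218.9,230.2),.121)]: print(nm,ray('top',uv,z).round(3))
```

```text
1.35 [ 0.41884038 -0.26110613  0.22049789] [ 3.10505500e+00  4.76296890e-01 -9.51998158e-04] [-0.47365912 -0.51458257 -0.82598306] 0.0116183777693376
castlo [ 0.589 -0.151  0.   ]
castc [ 0.609 -0.143  0.02 ]
castc [ 0.606 -0.142  0.035]
col [ 0.435 -0.135  0.129]
valve [0.446 0.103 0.121]
```

View pics/w1.png

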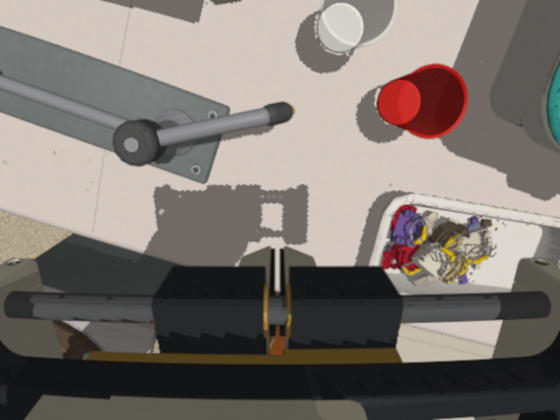

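The wrist view shows the column head at (139,141) and the nozzle mouth at (287,112). The area beside the nozzle is clear for the finger. I'll descend and sweep the nozzle arm to about 20° short of straight ahead.

Call:
arm_command(deltas=[0,0,0,0,0,-0.05,0,0,0,0,0,0,-0.1,0,0,0,0,0,0,-0.11,0,0,0,0,0.01,0.01,-0.11,0,0,0,0,0.02,0.02,-0.11,0,0,0,0,0.032,0.032,-0.11,0,0,0,0,0.037,0.034,-0.11,0,0,0,0,0.042,0.036,-0.11,0,0,0,0,0.049,0.039,-0.11,0,0,0,0,0.056,0.043,-0.11,0,0,0,0,0.061,0.047,-0.11,0,0,0,0,0.066,0.051,-0.11,0,0,0,0,0.07,0.056,-0.11,0,0,0,0,0.074,0.061,-0.11,0,0,0,0,0.078,0.067,-0.11,0,0,0,0,0.081,0.073,-0.11,0,0,0,0,0.081,0.073,-0.11,0,0,0,0,0.081,0.073,-0.11,0])

```text
clock: 3.15
position: [0.5017, -0.1861, 0.111]
ee_rot: [-3.104, -0.481, -0.003]
force: [2.9, -0.3, 5.2]
width: 0.006
gripper_force: 2.8
```

Run:
```python
from h import *
a=optics.get_image('wrist');b=optics.get_image('top')[140:265,190:380]
b=cv2.resize(b,(560,368),interpolation=cv2.INTER_CUBIC)
cv2.imwrite('pics/w2.png',cv2.resize(np.vstack([a,b]),None,fx=.76,fy=.76))
```

```text
(no output)
```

View pics/w2.png

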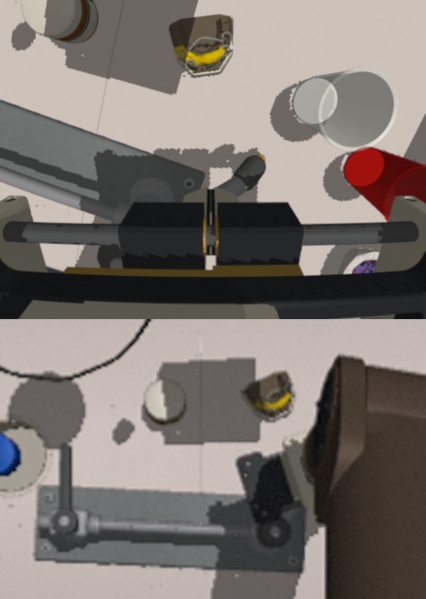

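The wrist view (scaled by 0.76) shows the nozzle mouth at (260,160) and the cast at (203,45). The finger is still on the tube's clockwise side. I'll turn both into angles.

Run:
```python
from h import *
col=np.array([.435,-.135])
for nm,uv,z in[('noz',(258/.76,163/.76),.09),('noztop',(248/.76,168/.76),.105),('cast0',(205/.76,50/.76),.01),('cast20',(203/.76,45/.76),.025),('cast_l',(172/.76,58/.76),.0),('cast_r',(234/.76,68/.76),.0),('jar',(70/.76,15/.76),.04)]:
    p=ray('wrist',uv,z);d=p[:2]-col;print(nm,p.round(3),np.hypot(*d).round(3),np.degrees(np.arctan2(d[1],d[0])).round(1))
d=np.array([.608,-.1425])-col;print(np.degrees(np.arctan2(d[1],d[0])))
```

```text
noz [ 0.531 -0.215  0.09 ] 0.125 -39.8
noztop [ 0.529 -0.205  0.105] 0.118 -36.7
cast0 [ 0.605 -0.147  0.01 ] 0.171 -4.1
cast20 [ 0.608 -0.145  0.025] 0.173 -3.2
cast_l [ 0.589 -0.116  0.   ] 0.155 7.0
cast_r [ 0.599 -0.181  0.   ] 0.17 -15.7
jar [ 0.597 -0.026  0.04 ] 0.195 33.9
-2.482366696085109
```

The nozzle reads about -39°, which would put it right at the finger and doesn't match a side push. I'll look closer before moving.

Run:
```python
from h import *
a=cv2.imread('pics/w2.png')
a=optics.get_image('wrist')[180:340,100:420]; b=optics.get_image('scene')[150:290,210:370]
a=cv2.resize(a,(560,280),interpolation=cv2.INTER_CUBIC);b=cv2.resize(b,(366,320),interpolation=cv2.INTER_CUBIC)
o=np.zeros((600,560,3),np.uint8);o[:280]=a;o[280:,:366]=b
cv2.imwrite('pics/z3.png',o)
```

```text
(no output)
```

View pics/z3.png

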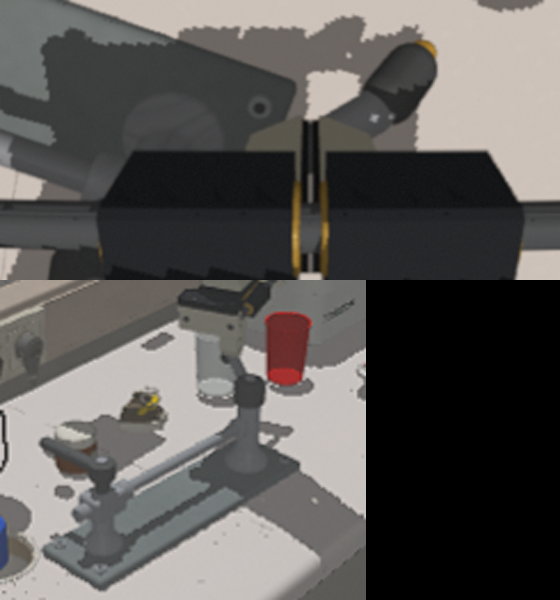

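Run:
```python
from h import *
from cell import sensors
s=sensors.observe();P=np.array(s['position']);R=cv2.Rodrigues(np.array(s['ee_rot']))[0];print(P,s['force'],s['ft_torque'],s['width'],s['joint_efforts'])
def pr(n,p):
    c=optics.calibration(n);return cv2.projectPoints(np.array([p],float),np.array(c['rvec'],float),np.array(c['tvec'],float),np.array(c['camera_matrix']),np.array(c['D']))[0].ravel()
for n,o,k in(('wrist',(100,180),1.75),('scene',(210,150),2.2875)):
    for y in(-.019,0,.019):
        for x in (-.0095,.0095):
            q=(pr(n,P+R@[x,y,.019])-o)*k;q[1]+=280*(n=='scene');print(n,x,y,q.round())
    for a in(-61,-50,-40,-30,-20):
        q=[(pr(n,[.435+r*np.cos(np.radians(a)),-.135+r*np.sin(np.radians(a)),z])-o)*k+[0,280*(n=='scene')] for r,z in((.04,.11),(.105,.11),(.13,.086))];print(n,a,np.round(q).tolist())
```

```text
[ 0.50149874 -0.18642879  0.11100309] [ 2.70180519 -0.25824621  5.88408499] [-0.02070079 -0.57744551 -0.0279441 ] 0.005420426898045588 [ 3.49255688e-01 -5.59214830e+01 -1.30601306e+00 -2.19953334e+01
  2.50503322e-02  8.34243502e-01 -8.81573214e-04]
wrist -0.0095 -0.019 [258. 140.]
wrist 0.0095 -0.019 [256.  90.]
wrist -0.0095 0 [312. 140.]
wrist 0.0095 0 [312.  90.]
wrist -0.0095 0.019 [366. 140.]
wrist 0.0095 0.019 [368.  90.]
wrist -61 [[225.0, 244.0], [413.0, 212.0], [469.0, 163.0]]
wrist -50 [[217.0, 226.0], [399.0, 161.0], [455.0, 104.0]]
wrist -40 [[206.0, 210.0], [375.0, 114.0], [429.0, 50.0]]
wrist -30 [[192.0, 196.0], [340.0, 71.0], [392.0, -1.0]]
wrist -20 [[176.0, 183.0], [295.0, 32.0], [343.0, -46.0]]
scene -0.0095 -0.019 [233. 379.]
scene 0.0095 -0.019 [218. 376.]
scene -0.0095 0 [238. 373.]
scene 0.0095 0 [224. 370.]
scene -0.0095 0.019 [243. 366.]
scene 0.0095 0.019 [229. 364.]
scene -61 [[254.0, 375.0], [261.0, 351.0], [263.0, 360.0]]
scene -50 [[247.0, 374.0], [245.0, 350.0], [243.0, 359.0]]
scene -40 [[242.0, 374.0], [230.0, 351.0], [226.0, 359.0]]
scene -30 [[236.0, 375.0], [216.0, 352.0], [209.0, 361.0]]
scene -20 [[231.0, 376.0], [203.0, 355.0], [193.0, 364.0]]
```

The fingertip sits over or across the tube line, with an upward reaction of about 6 N. It may be touching from above rather than from the side. I'll lift off and look.

Call:
arm_command(deltas=[0,0,0,0,0,0.01,0,0,0,0,0,0,0.03,0,0,0,0,0,0,0.06,0,0,0,0,-0.02,-0.02,0.1,0,0,0,0,-0.05,-0.05,0.11,0,0,0,0,-0.08,-0.06,0.11,0,0,0,0,-0.08,-0.06,0.11,0])

```text
clock: 4.05
position: [0.4161, -0.2488, 0.221]
ee_rot: [-3.106, -0.471, 0.005]
force: [0.2, 0.3, -0.5]
width: 0.001
gripper_force: 0.0
```

Run:
```python
from h import *
from cell import sensors
s=sensors.observe();print(s['position'],s['force'],s['ft_torque'],s['width'])
a=optics.get_image('wrist');b=optics.get_image('scene')[120:290,210:410]
b=cv2.resize(b,(560,476),interpolation=cv2.INTER_CUBIC)
cv2.imwrite('pics/w4.png',cv2.resize(np.vstack([a,b]),None,fx=.66,fy=.66))
```

```text
[ 0.41605796 -0.24877679  0.22098281] [ 0.19164765  0.30174139 -0.47290829] [-0.03193944 -0.00597915 -0.02059623] 0.0009598420706202036
```

View pics/w4.png

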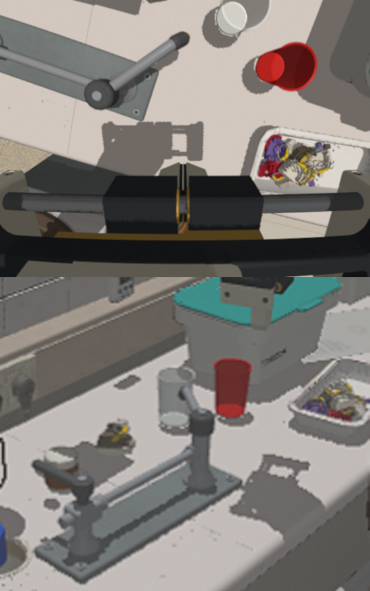

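Run:
```python
from h import *
from cell import sensors
i=optics.get_image('wrist')
col=ray('wrist',(152,142),.129);m=ray('wrist',(281,57),.09)
for c in(col[:2],np.array([.435,-.135])):
    d=m[:2]-c;print(c,m,np.hypot(*d),np.degrees(np.arctan2(d[1],d[0])))
c=optics.calibration('wrist');R=cv2.Rodrigues(np.array(c['rvec'],float))[0];print(-R.T@np.array(c['tvec'],float).ravel(),R[2])
cv2.imwrite('pics/z5.png',cv2.resize(i[160:300,140:420],(800,400),interpolation=cv2.INTER_CUBIC))
```

```text
[ 0.44360401 -0.13600057] [ 0.53671937 -0.21221106  0.09      ] 0.1203266759916241 -39.298689680657866
[ 0.435 -0.135] [ 0.53671937 -0.21221106  0.09      ] 0.1277042589749985 -37.2006611482562
[ 0.49882847 -0.22054454  0.38329035] [-0.28839552 -0.09134834 -0.95314401]
```

View pics/z5.png

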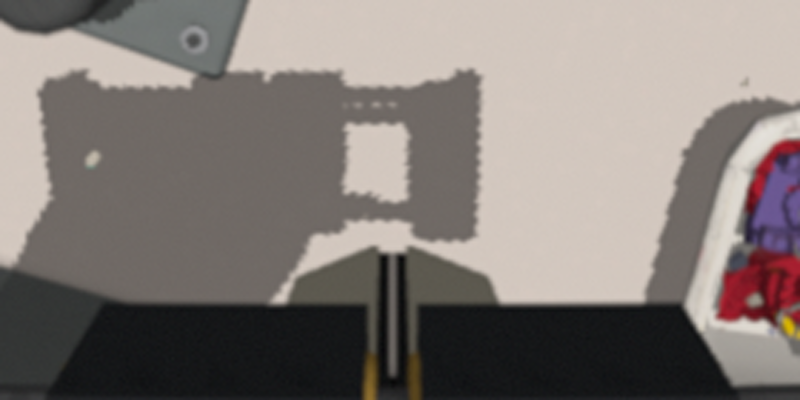

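The fingertips taper to a point, so I was pushing with the slanted tip. The nozzle is now at about -38°, and the cast is at about -3°. I'll retry 20 mm deeper, with the full finger width at tube height, and go part of the way.

Call:
arm_command(deltas=[0,0,0,0,0,-0.05,0,0,0,0,0,0,-0.1,0,0,0,0,0,0,-0.129,0,0,0,0,0.025,0.01,-0.129,0,0,0,0,0.05,0.02,-0.129,0,0,0,0,0.061,0.026,-0.129,0,0,0,0,0.066,0.032,-0.129,0,0,0,0,0.07,0.037,-0.129,0,0,0,0,0.074,0.041,-0.129,0,0,0,0,0.077,0.045,-0.129,0,0,0,0,0.08,0.049,-0.129,0,0,0,0,0.082,0.053,-0.129,0,0,0,0,0.085,0.057,-0.129,0,0,0,0,0.087,0.061,-0.129,0,0,0,0,0.087,0.061,-0.129,0,0,0,0,0.087,0.061,-0.129,0])

```text
clock: 5.8
position: [0.5081, -0.1855, 0.0917]
ee_rot: [-3.105, -0.481, -0.001]
force: [0.7, -0.0, -1.0]
width: 0.006
gripper_force: 0.0
```

Run:
```python
from h import *
from cell import sensors
a=optics.get_image('wrist')
s=sensors.observe();print(s['position'],s['force'],s['ft_torque'],s['width'])
cv2.imwrite('pics/w6.png',a[:300])
```

```text
[ 0.50808937 -0.18565982  0.09171776] [ 1.24520625 -0.29945723 -0.58419257] [ 0.00502757 -0.0047004  -0.02885675] 0.00647686910241707
```

View pics/w6.png

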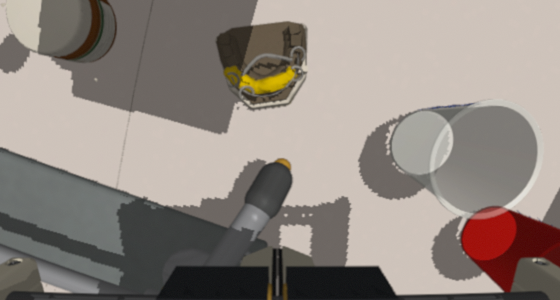

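Good: the nozzle (mouth at (284,163)) is now pushed from its side by the finger, and the cast is at (263,65) with its white base edge near y=107.

```bash
cat >> h.py <<'E'
def ang(uv,z,col=np.array([.438,-.135]),n='wrist'):
    p=ray(n,uv,z);d=p[:2]-col;return p.round(4),round(np.hypot(*d),4),round(np.degrees(np.arctan2(d[1],d[0])),1)
E
python3 - <<'E'
from h import *
print('mouth',ang((284,163),.086));print('tube',ang((260,211),.111),ang((223,244),.114))
for nm,uv,z in(('c',(263,65),.02),('basel',(235,95),.0),('baser',(300,88),.0),('basefront',(263,107),0),('topl',(218,38),.035),('topr',(306,25),.035),('back',(265,22),.03)):print(nm,ang(uv,z))
E
```

```text
mouth (array([ 0.5595, -0.1725,  0.086 ]), np.float64(0.1271), np.float64(-17.1))
tube (array([ 0.5388, -0.1669,  0.111 ]), np.float64(0.1057), np.float64(-17.6)) (array([ 0.5189, -0.1548,  0.114 ]), np.float64(0.0833), np.float64(-13.8))
c (array([ 0.6081, -0.1435,  0.02  ]), np.float64(0.1703), np.float64(-2.9))
basel (array([ 0.5836, -0.1284,  0.    ]), np.float64(0.1458), np.float64(2.6))
baser (array([ 0.6028, -0.1729,  0.    ]), np.float64(0.1691), np.float64(-12.9))
basefront (array([ 0.5815, -0.1508,  0.    ]), np.float64(0.1444), np.float64(-6.3))
topl (array([ 0.6137, -0.1133,  0.035 ]), np.float64(0.177), np.float64(7.0))
topr (array([ 0.637 , -0.1629,  0.035 ]), np.float64(0.2009), np.float64(-8.0))
back (array([ 0.632 , -0.1379,  0.03  ]), np.float64(0.194), np.float64(-0.9))
```

Call:
arm_command(deltas=[0,0,0,0.001,0.003,0,0,0,0,0,0.001,0.006,0,0,0,0,0,0.002,0.009,0,0,0,0,0,0.003,0.012,0,0,0,0,0,0.003,0.015,0,0,0,0,0,0.003,0.017,0,0,0,0,0,0.003,0.017,0,0,0,0,0,0.003,0.017,0,0])

```text
clock: 6.65
position: [0.5105, -0.1685, 0.0915]
ee_rot: [-3.104, -0.48, 0.001]
force: [0.1, -0.4, 0.8]
width: 0.004
gripper_force: 0.2
```

Run:
```python
from h import *
from cell import sensors
a=optics.get_image('wrist')
s=sensors.observe();print(s['position'],s['force'])
h=cv2.cvtColor(a,cv2.COLOR_BGR2HSV);m=cv2.inRange(h,(8,120,90),(24,255,255));n,l,st,c=cv2.connectedComponentsWithStats(m)
for k in range(1,n):
    if st[k,4]>15: print(st[k],c[k].round(1),ang(c[k],.086))
cv2.imwrite('pics/w7.png',a[:300])
```

```text
[ 0.51042024 -0.16857678  0.0915185 ] [0.88597382 0.0216535  0.06774635]
[247  77  73  29 239] [277.9  88.9] (array([ 0.5958, -0.1413,  0.086 ]), np.float64(0.1579), np.float64(-2.3))
[261 149  15  10  74] [269.  152.5] (array([ 0.5647, -0.1463,  0.086 ]), np.float64(0.1272), np.float64(-5.1))
[267 287   5  45 171] [268.8 310.4] (array([ 0.4738, -0.1741,  0.086 ]), np.float64(0.053), np.float64(-47.5))
[283 304   5  21  61] [285.  312.3] (array([ 0.4754, -0.1839,  0.086 ]), np.float64(0.0616), np.float64(-52.6))
[283 326   5   9  33] [285.  330.4] (array([ 0.4627, -0.188 ,  0.086 ]), np.float64(0.0585), np.float64(-65.0))
```

View pics/w7.png

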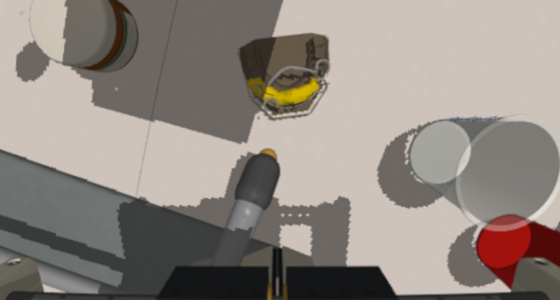

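The mouth is at (269,152), or -5.1°, against a target of about -2.7°. It needs another 3–4 mm, then I'll back away and lift to check.

Call:
arm_command(deltas=[0,0,0,0,0.002,0,0,0,0,0,0,0.0035,0,0,0,0,0,0,0.0035,0,0,0,0,0,0,-0.01,0,0,0,0,0,-0.01,-0.03,0,0,0,0,0,-0.02,-0.05,0.01,0,0,0,0,-0.02,-0.05,0.05,0,0,0,0,-0.02,-0.05,0.1,0,0,0,0,-0.02,-0.02,0.15,0,0,0,0,-0.02,-0.02,0.15,0,0,0,0,-0.02,-0.02,0.15,0])

```text
clock: 7.8
position: [0.4915, -0.1887, 0.2432]
ee_rot: [3.103, 0.482, 0.005]
force: [0.4, 0.7, -0.8]
width: 0.003
gripper_force: 0.0
```

Run:
```python
from h import *
from cell import sensors
s=sensors.observe();print(s['clock'],s['position'],s['force'])
a=optics.get_image('wrist')
cv2.imwrite('pics/w8.png',cv2.resize(a[:260,60:420],None,fx=2.2,fy=2.2,interpolation=cv2.INTER_CUBIC))
```

```text
7.8 [ 0.49152452 -0.18874565  0.24320631] [ 0.36623089  0.66725587 -0.78004431]
```

View pics/w8.png

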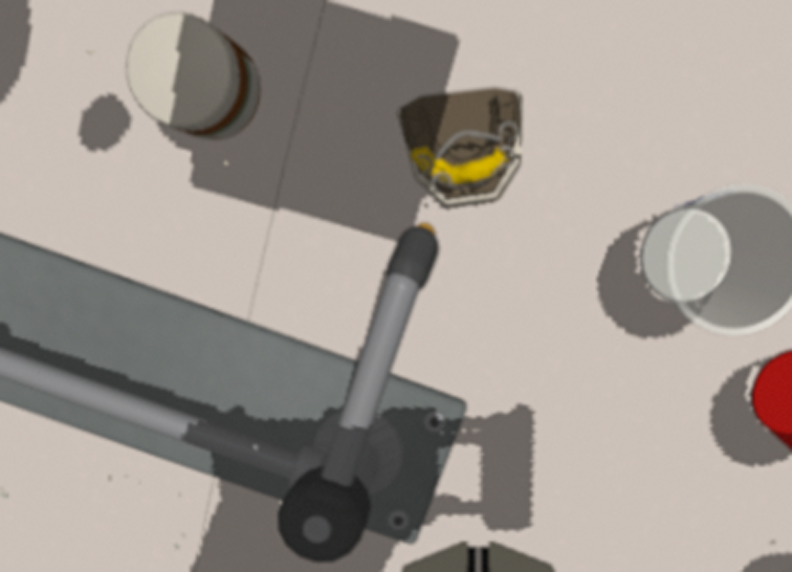

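That makes 11 pictures viewed, one over the allowed 10, so from here I'll work only from numbers. In this last view the column head is at (324,516), the mouth at (425,229), and the cast spans x 400–522 and y 88–207.

Run:
```python
from h import *
f=lambda u,v:(60+u/2.2,v/2.2)
c=ray('wrist',f(324,516),.129);print(c)
t=[ray('wrist',f(*p),.11) for p in((347,425),(402,278))]
d=t[1]-t[0];print('tube dir',np.degrees(np.arctan2(d[1],d[0])),t)
for C in(c[:2],np.array([.438,-.135])):
    print('mouth',ang(f(425,229),.086,C),'nozbody',ang(f(413,255),.1,C))
    for nm,p,z in(('front',(465,207),0),('l',(400,110),.03),('r',(522,100),.035),('baser',(520,155),.005),('basel',(425,190),.005),('ctr',(463,145),.02)):print(nm,ang(f(*p),z,C))
b=cv2.cvtColor(cv2.imread('pics/top0.png'),cv2.COLOR_BGR2HSV)
```

```text
[ 0.44160425 -0.13751761  0.129     ]
tube dir -4.954605130820978 [array([ 0.47637297, -0.1351333 ,  0.11      ]), array([ 0.54205098, -0.14082695,  0.11      ])]
mouth (array([ 0.5625, -0.1427,  0.086 ]), np.float64(0.121), np.float64(-2.4)) nozbody (array([ 0.5514, -0.1418,  0.1   ]), np.float64(0.1099), np.float64(-2.2))
front (array([ 0.5783, -0.1543,  0.    ]), np.float64(0.1377), np.float64(-7.0))
l (array([ 0.6113, -0.1116,  0.03  ]), np.float64(0.1717), np.float64(8.7))
r (array([ 0.6324, -0.1662,  0.035 ]), np.float64(0.1929), np.float64(-8.6))
baser (array([ 0.6117, -0.1739,  0.005 ]), np.float64(0.174), np.float64(-12.1))
basel (array([ 0.5801, -0.1317,  0.005 ]), np.float64(0.1386), np.float64(2.4))
ctr (array([ 0.606 , -0.1449,  0.02  ]), np.float64(0.1646), np.float64(-2.6))
mouth (array([ 0.5625, -0.1427,  0.086 ]), np.float64(0.1247), np.float64(-3.5)) nozbody (array([ 0.5514, -0.1418,  0.1   ]), np.float64(0.1136), np.float64(-3.4))
front (array([ 0.5783, -0.1543,  0.    ]), np.float64(0.1416), np.float64(-7.8))
l (array([ 0.6113, -0.1116,  0.03  ]), np.float64(0.1749), np.float64(7.7))
r (array([ 0.6324, -0.1662,  0.035 ]), np.float64(0.1969), np.float64(-9.1))
baser (array([ 0.6117, -0.1739,  0.005 ]), np.float64(0.178), np.float64(-12.6))
basel (array([ 0.5801, -0.1317,  0.005 ]), np.float64(0.1421), np.float64(1.3))
ctr (array([ 0.606 , -0.1449,  0.02  ]), np.float64(0.1683), np.float64(-3.4))
```

The line from column through nozzle meets the cast's centre within about 1 mm in the same view, so the aim is good. Next is the lever, and I'll calculate the finger-centre path.

Run:
```python
import numpy as np
V=np.array([.447,.103]);P0=np.array([.4915,-.1887])
el=np.array([-.31,.951]);es=np.array([.951,.31])
for a in(-25,-12,-3,5,12,19,26,33,40,47,54,61,68,75,81,85,88):
    t=np.radians(a);u=np.array([np.cos(t),np.sin(t)]);p=np.array([-u[1],u[0]])
    h=.019*abs(el@p)+.0095*abs(es@p)
    C=V+.064*u-(.007+h)*p;print(a,C.round(3),(C-[.50,.03]).round(3))
```

```text
-25 [0.493 0.051] [-0.007  0.021]
-12 [0.504 0.062] [0.004 0.032]
-3 [0.509 0.072] [0.009 0.042]
5 [0.513 0.081] [0.013 0.051]
12 [0.515 0.09 ] [0.015 0.06 ]
19 [0.516 0.099] [0.016 0.069]
26 [0.516 0.107] [0.016 0.077]
33 [0.516 0.115] [0.016 0.085]
40 [0.514 0.123] [0.014 0.093]
47 [0.511 0.131] [0.011 0.101]
54 [0.507 0.138] [0.007 0.108]
61 [0.502 0.146] [0.002 0.116]
68 [0.496 0.152] [-0.004  0.122]
75 [0.488 0.158] [-0.012  0.128]
81 [0.481 0.162] [-0.019  0.132]
85 [0.476 0.165] [-0.024  0.135]
88 [0.472 0.166] [-0.028  0.136]
```

Call:
arm_command(deltas=[0,0,0,0,0.04,0,0,0,0,0,0,0.08,0,0,0,0,0,0.005,0.12,0,0,0,0,0,0.008,0.16,0,0,0,0,0,0.009,0.2,0,0,0,0,0,0.009,0.219,0,0,0,0,0,0.009,0.219,-0.05,0,0,0,0,0.009,0.219,-0.1,0,0,0,0,0.009,0.219,-0.14,0,0,0,0,0.009,0.219,-0.151,0,0,0,0,0.009,0.219,-0.151,0,0,0,0,0.009,0.219,-0.151,0])

```text
clock: 9.05
position: [0.5005, 0.0299, 0.0915]
ee_rot: [3.105, 0.479, 0.001]
force: [0.8, -0.0, 0.2]
width: 0.006
gripper_force: 0.0
```

Call:
arm_command(deltas=[0,0,0,0.002,0.016,0,0,0,0,0,0.004,0.032,0,0,0,0,0,0.007,0.037,0,0,0,0,0,0.009,0.042,0,0,0,0,0,0.011,0.046,0,0,0,0,0,0.013,0.051,0,0,0,0,0,0.014,0.056,0,0,0,0,0,0.015,0.06,0,0,0,0,0,0.016,0.065,0,0,0,0,0,0.016,0.069,0,0,0,0,0,0.016,0.073,0,0,0,0,0,0.016,0.077,0,0,0,0,0,0.016,0.081,0,0,0,0,0,0.016,0.085,0,0,0,0,0,0.015,0.089,0,0,0,0,0,0.014,0.093,0,0,0,0,0,0.013,0.097,0,0,0,0,0,0.011,0.101,0,0,0,0,0,0.011,0.101,0,0])

```text
clock: 10.95
position: [0.5105, 0.1322, 0.0907]
ee_rot: [-3.104, -0.481, -0.0]
force: [-0.0, -1.4, 0.4]
width: 0.005
gripper_force: 0.3
```

Call:
arm_command(deltas=[0,0,0,-0.002,0.004,0,0,0,0,0,-0.004,0.007,0,0,0,0,0,-0.006,0.011,0,0,0,0,0,-0.009,0.015,0,0,0,0,0,-0.012,0.018,0,0,0,0,0,-0.015,0.021,0,0,0,0,0,-0.019,0.024,0,0,0,0,0,-0.023,0.027,0,0,0,0,0,-0.023,0.027,0,0,0,0,0,-0.023,0.027,0,0])

```text
clock: 11.95
position: [0.4874, 0.1586, 0.0907]
ee_rot: [-3.104, -0.481, 0.0]
force: [0.2, 0.4, -0.1]
width: 0.008
gripper_force: 0.0
```

Run:
```python
from h import *
from cell import sensors
s=sensors.observe();print(s['clock'],s['position'],s['force'])
optics.get_image('scene')
```

```text
11.95 [0.48737296 0.15863666 0.09065136] [ 0.18034108  0.36832005 -0.11654141]
```

Call:
arm_command(deltas=[0,0,0,-0.003,0.002,0,0,0,0,0,-0.006,0.004,0,0,0,0,0,-0.009,0.005,0,0,0,0,0,-0.011,0.006,0,0,0,0,0,-0.013,0.007,0,0,0,0,0,-0.013,0.007,0,0])

```text
clock: 12.6
position: [0.4744, 0.1654, 0.0907]
ee_rot: [-3.105, -0.48, 0.0]
force: [0.9, -0.3, -0.3]
width: 0.004
gripper_force: 0.4
```

Call:
arm_command(deltas=[0,0,0,-0.001,0,0,0,0,0,0,-0.002,0,0,0,0,0,0,-0.002,0,0,0])

```text
clock: 12.9
position: [0.4727, 0.1654, 0.0907]
ee_rot: [-3.104, -0.48, -0.0]
force: [1.2, -0.1, 0.4]
width: 0.009
gripper_force: 0.7
```

Call:
arm_command(deltas=[0,0,0,-0.001,0,0,0,0,0,0,-0.001,0,0,0])

```text
clock: 13.1
position: [0.4717, 0.1655, 0.0907]
ee_rot: [-3.104, -0.48, -0.0]
force: [2.5, 1.7, 0.2]
width: 0.007
gripper_force: 0.8
```

Call:
arm_command(deltas=[0,0,0,-0.001,0,0,0,0,0,0,-0.001,0,0,0])

```text
clock: 13.3
position: [0.4708, 0.1655, 0.0907]
ee_rot: [-3.104, -0.48, -0.001]
force: [2.1, 1.6, -0.3]
width: 0.006
gripper_force: 0.9
```

Call:
arm_command(deltas=[0,0,0,-0.001,0,0,0,0,0,0,-0.001,0,0,0])

```text
clock: 13.5
position: [0.4705, 0.1654, 0.0909]
ee_rot: [-3.104, -0.479, -0.003]
force: [4.4, 2.0, -1.9]
width: 0.007
gripper_force: 2.2
```

The force rise and the halted motion show the lever has reached its stop. I'll withdraw, lift and check.

Call:
arm_command(deltas=[0,0,0,0.02,0,0,0,0,0,0,0.05,0,0,0,0,0,0,0.05,0,0.05,0,0,0,0,0.03,0,0.1,0,0,0,0,-0.01,-0.03,0.15,0,0,0,0,-0.05,-0.05,0.17,0,0,0,0,-0.05,-0.05,0.17,0,0,0,0,-0.05,-0.05,0.17,0])

```text
clock: 14.3
position: [0.4179, 0.1138, 0.2622]
ee_rot: [3.104, 0.478, 0.002]
force: [0.6, 0.7, -0.0]
width: 0.007
gripper_force: 0.0
```

Run:
```python
from h import *
from cell import sensors
s=sensors.observe();print(s['clock'],s['position'],s['force'])
a=optics.get_image('wrist');b=optics.get_image('top');b0=cv2.imread('pics/top0.png')
cv2.imwrite('pics/w9.png',a);cv2.imwrite('pics/t9.png',b)
# world-rectified lever region: dark-pixel profile across lever at several y, on plane z=.114
c=optics.calibration('wrist');K=np.array(c['camera_matrix']);D=np.array(c['D'])
xs=np.arange(.40,.56,.001);ys=np.arange(.06,.22,.001)
G=np.array([[x,y,.114] for x in xs[::-1] for y in ys[::-1]])
p=cv2.projectPoints(G,np.array(c['rvec'],float),np.array(c['tvec'],float),K,D)[0].reshape(len(xs),len(ys),2).astype(np.float32)
r=cv2.remap(a,p[...,0],p[...,1],cv2.INTER_LINEAR);g=cv2.cvtColor(r,cv2.COLOR_BGR2GRAY)
print(p.min((0,1)),p.max((0,1)))
for y in(.13,.14,.15,.16,.17,.18,.19,.2,.21):
    j=int(round((ys[-1]-y)*1000));print(y,' '.join(str(v) for v in g[::4,j]))
```

```text
14.3 [0.41792349 0.11377139 0.26221341] [ 0.6209348   0.66554151 -0.00272117]
[169.76454     5.3661838] [383.70673 225.42746]
0.13 102 100 101 101 100 100 100 201 206 207 205 204 203 202 201 199 108 116 114 110 111 111 112 88 77 94 62 82 75 56 54 78 104 94 186 162 96 106 105 181 155
0.14 102 102 102 101 100 101 98 106 185 181 184 195 203 202 200 199 105 113 129 100 111 112 111 110 99 126 65 82 74 52 134 127 107 109 185 98 95 96 97 96 96
0.15 102 102 95 99 75 88 158 158 158 158 157 157 157 130 196 173 137 96 97 97 94 96 99 100 102 102 64 82 73 52 104 106 106 127 185 181 97 96 96 96 96
0.16 97 98 64 74 158 157 158 158 157 158 158 157 157 157 158 157 172 165 193 191 188 191 190 189 190 189 63 81 71 71 178 187 186 186 186 185 185 132 96 97 96
0.17 99 58 71 159 158 157 153 68 41 39 36 57 156 157 157 158 158 168 163 191 191 191 190 189 190 177 65 79 70 76 188 186 187 186 185 185 185 148 96 96 96
0.18 129 61 72 124 98 96 96 95 90 85 81 76 62 44 157 158 159 136 161 191 192 191 190 189 190 185 66 79 69 81 187 187 186 186 185 185 185 184 127 100 96
0.19 201 92 58 70 82 82 83 83 82 77 75 72 69 50 158 153 98 181 185 153 191 191 182 189 189 181 65 78 68 133 187 186 184 186 185 185 184 184 185 184 110
0.2 199 181 146 100 73 73 74 74 75 72 70 68 65 66 61 144 166 191 191 191 191 190 190 189 189 189 189 188 187 188 187 187 187 186 184 185 185 184 184 184 184
0.21 196 196 195 190 178 172 97 65 65 62 75 122 174 173 175 189 189 190 190 191 191 190 190 189 189 188 189 186 151 187 187 186 186 186 186 185 185 183 185 184 183
```

The lever lies along +y out to about y=0.195, at x≈0.449 throughout, so it is open. I'll check that the cast, jar and beaker haven't moved, then hand in.

Run:
```python
from h import *
from cell import arm
a=cv2.imread('pics/top0.png');b=cv2.imread('pics/t9.png')
for n,(u,v,w) in dict(cast=(311,174,10),jar=(263,177,8),beaker=(357,180,9)).items():
    d=cv2.absdiff(a,b)[v-w:v+w,u-w:u+w];print(n,d.mean().round(1),(d.max(2)>40).mean().round(3))
arm.sign_off()
```

```text
cast 11.6 0.0
jar 17.9 0.0
beaker 20.6 0.0
the job is handed in; nothing more can be done
```

I handed the job in: the nozzle points at the middle of the cast to within about 1 mm, the valve lever was then pushed lightly to its open stop, and a before/after image comparison shows no sign that the cast, jar or beaker moved. My first push met the nozzle tube with the slanted fingertip (about 6 N), so I lifted off and redid it deeper; I also viewed 11 pictures, one over the limit of 10.

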